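Set the loose fork of a roasting spit and tighten its wing screw

TASK

The meat fork on the roasting spit has worked loose and slid away from the handle: push it back along the spit until its collar sits right against the round hand guard, then screw its wing screw down until it stops, pushing the wings round clockwise (seen from above) with fingertip strokes. Use the fingertips to push only: take neither the fork nor the screw between the fingers, and leave the spit lying in its stand. Do not disturb the spare fork, the pan or the pepper mill on the table.

Things in the scene. Friction and masses are not known exactly. Their poses are not given: they have to be found in the camera images.
- stand: spit-loading stand fixed to the table: oak board 150 x 520 mm, 30 mm high, with two slotted steel uprights, 126 mm high and 76 mm wide, that carry the spit. Origin on the table below the spit axis; y axis along the spit towards the handle, x axis away from the robot at yaw 0. Uprights at y = 108 to 116 mm and -276 to -284 mm. The spit axis is level, 110 mm above the table.
- spit_mid (a point): point on the axis of the spit, a 20 mm square steel bar, 570 mm long with its point, 2 to 2.6 kg, lying loose in the slots of the stand with up to 4 mm of end play. Same axes as the stand. A 130 mm wooden handle follows beyond the upright on the +y side.
- guard (a point): centre, on the spit axis, of the hand guard's face that looks to the fork. The guard is a round steel disc 100 mm across and 4 mm thick, fixed on the bar just inside the handle-side upright. Same axes as the stand.
- fork_face (a point): the loose steel fork on the spit: crossbar plate 124 mm wide across the spit, 44 mm high, 8 mm thick, with two round tines 10 mm thick, 130 mm long, 52 mm either side of the spit axis, pointing away from the guard. This point: on the spit axis, in the plate's flat face that carries the tines, 64 mm from the collar's guard end. The plate rises 12 mm above the bar. Same axes as the stand.
- collar (a point): point inside the fork's round collar, on the spit axis, 28 mm from the collar's end that meets the guard. The collar is 44 mm across, 56 mm long from that end to the crossbar; it slides on the square bar and cannot turn. Same axes as the stand.
- wings (a point): the fork's dark steel wing screw, upright on the collar: point on its vertical turning axis, 46 mm above the spit axis, 38 mm from the collar's guard end, 26 mm from the tine face of the crossbar. Its x axis runs along the wings: two flat upright ears 6 mm thick, out to 32 mm from the axis, 10 mm below to 12 mm above this point. Round hub between, 23 mm across, up to 2 mm above this point.
- fork (a joint): gap between the fork's collar and the hand guard in m: 0 = collar against the guard, a hard stop; up to 0.14. The fork slides with a drag of about 6 N and stays where it is left. With the gap closed the guard stands 38 mm from the screw axis and rises 4 mm above wings, so there is hardly room for a finger on that side of the screw.
- wing_screw (a joint): angle in rad by which the wing screw still has to be turned: 0 = screwed down to its stop, where the wings lie square across the spit. Turning it clockwise seen from above lowers the value. It starts about half a turn to one turn open, turns with a drag of about 0.05 N m and stays where it is left.
- spare_fork: spare fork, loose on the table between robot and stand, same shape as the fork on the spit, with its own wing screw, about 70 mm high; leave alone. Origin on the table, under its length of 194 mm, 80 mm from the collar's end.
- pan: small black cast-iron pan, 116 mm across, 56 mm high, with a stub handle about 100 mm long, loose on the table beyond the stand; leave alone. Origin at the centre of its underside.
- mill_mid (a point): wooden pepper mill, 62 mm across, 198 mm high, standing loose on the table beyond the stand; leave alone. This point is at its centre, half-way up.

How it is judged:
By the outcome, as a careful person would: the job done as asked, in the order asked, and still so for the second after the job is handed in, with the robot touching nothing.
It also fails if it takes over 72 s, if anything falls off the work surface, if the arm or the gripper's body presses on something with over 40 N, if the wrist force passes 120 N, or if a joint passes its speed limit or range.

ROBOT

A 6-joint arm with a two-finger parallel gripper is mounted at the origin on the work surface. World frame = base frame: x ahead of the robot, y to its left, z up, the work surface at z = 0. Lengths are in m, angles in degrees, forces in N, time in s.
With the tool pointing down it reaches from about 0.325 to 0.775 m from the base axis. Payload 5.5 kg.
Tool frame: the origin (TCP) lies midway between the tips of the shut fingers; the grasp point (between the pads) lies 19 mm behind it; z points along the fingers, y is the direction in which the jaws open and shut (so a half turn about z gives the same grasp; the last joint's range is limited). The gripper opens to 88 mm and grips with 3 to 60 N. Pads are 20 mm wide; open, the fingers measure 115 mm over their backs; the gripper's body (75 mm by 178 mm) begins 61 mm behind the grasp point.
Start: joints at [-74.868, 5.22, 70.514, -0, 104.267, -3.249], TCP at [0.189, -0.569, 0.223] pointing down, gripper open.
Joint ranges: [-164.24, 164.24], [-49.07, 125.15], [9.68, 141.18], [-86.29, 266.29], [3.28, 154.24], [-151.56, 151.56]. Speed limits (degrees/s): [147.25, 147.25, 172.46, 180, 180, 180].

INTERFACE

Orientations are given as [roll, pitch, yaw] about the fixed x, y, z axes, in that order (R = Rz(yaw) Ry(pitch) Rx(roll)).
In Python, from rig import robot gives the robot as it stands.
- The arm moves only by the shell command python3 -m inch 'ROWS' [OPENING]. ROWS is text: rows parted by semicolons, each of 4 numbers parted by spaces: the shift along the tool's x, y, z in units of 0.1 m (1.0 is 0.1 m), then the turn about the tool's z in units of 0.5 rad (1.0 is 0.5 rad). In form: dx dy dz twist; .... A call has 1 to 12 rows; each row is the pose to reach, as a shift and turn from the pose commanded when the call began, along the tool's axes at that moment; what a row does not reach only later rows make up. A row lasts 1/8 s, in which the tool goes at most 62.5 mm and 10.7 degrees, less where a joint would pass 70% of its speed; a pose out of reach is approached as far as the arm can. A call with a number of a shift or a turn outside -1 to 1 is refused whole. A call with a gripper value outside its range is refused whole. OPENING is the gripper's target within -1 to 1 (fully open at 1, half-way at 0, shut at -1), set as the call begins (- or left out, the last holds). The fingers move at their own pace and stop on an object; the grip force is fixed at half the most. Time passes only in rows, so rows that repeat a pose let the fingers close. It gives the time, the measured TCP pose, the force and the opening at its end, in the units of the state.
- robot.get_obs(): the state, without advancing time (a new reading comes with each control period).
- robot.get_image(name): name is "scene" or "top" or "wrist"; returns the picture (384x512x3 uint8, red, green, blue); there is no depth.
- robot.camera_info(name): a dict with "K" (3x3 intrinsics, pixels), "k1" (the pictures are not rectified: a ray, as slopes to the right and down, at radius r is drawn at 1 + k1 r^2 times it, then the intrinsics apply), "rvec" (rotation vector, rad) and "tvec" (3), from world to camera coordinates, as OpenCV has them. Camera axes: x right, y down, z forward; pixel columns grow to the right and rows downward; lengths in m; the calibration is good to about 2 mm. A picture is of the moment at which its call begins: read the wrist's pose just before it. camera_info takes no time and is no camera call; for the wrist camera it gives the pose at the moment of the call.
- robot.finish_job(): hands the job in, once; it reports no verdict.
Trained networks look in the newest picture that a camera, given by its name, has taken for a name from the list of things; names that differ only in an ending like _2 or _b are one class to them, and where a whole thing is asked for, a point or a joint stands for the part that bears it (a point fixed in the world has none). Each returns a list of dicts, best first, with "score" (0 to 1); they miss things now and then, are a little off and sometimes report something else, mostly with a low value. They report only what shows in the picture. A call takes as long as a camera call.
- robot.boxes_of(camera, label): "extent" ([left, top, right, bottom] in pixels, round what is visible of it).
- robot.landmark_of(camera, label): "centre" ([column, row] in pixels: a listed point, or the origin of a listed thing).
The state is a dict: "time_s": time; "joints": joint angles; "dq": joint speeds; "tau": joint torques, N m; "tool_pos": TCP position; "orientation": TCP orientation; "wrist_force": force on the tool from outside, world axes, zero at the start; "torque": the same for the moment, N m; "finger_gap": finger opening in m.
Only numpy, scipy, OpenCV 4.12 (cv2) and the standard library are available. Lean on these libraries where they do the work, as an engineer would, in place of code of your own. Each camera call takes 0.05 s, during which the arm holds its last target.

## Working session

There is one attempt and no reset: what is moved stays moved. The work goes in short steps, Python scripts to look and compute and a shell command to move; the robot and the scene stay as the last step left them, time stands still between calls to the robot, and variables do not carry over. Pictures are saved under pics/ and viewed, and the job is handed in when it is done.

```bash
ls; mkdir -p pics; cat > h.py <<'E'
import numpy as np, cv2
from rig import robot
def snap(name,fn):
    im=robot.get_image(name); cv2.imwrite('pics/'+fn,im[:,:,::-1].copy()); return im
def cam(name):
    c=robot.camera_info(name); K=np.array(c['K'],float);R=cv2.Rodrigues(np.array(c['rvec'],float))[0];t=np.array(c['tvec'],float).ravel();return K,c['k1'],R,t
def ray(c,uv):
    K,k1,R,t=c
    d=np.array([(uv[0]-K[0,2])/K[0,0],(uv[1]-K[1,2])/K[1,1]])
    s=d.copy()
    for _ in range(50): s=d/(1+k1*(s@s))
    v=R.T@np.array([s[0],s[1],1]); o=-R.T@t
    return o,v/np.linalg.norm(v)
def atz(c,uv,z):
    o,v=ray(c,uv); return o+v*(z-o[2])/v[2]
def proj(c,p):
    K,k1,R,t=c
    q=R@np.asarray(p,float)+t; s=q[:2]/q[2]; s=s*(1+k1*(s@s))
    return np.array([K[0,0]*s[0]+K[0,2],K[1,1]*s[1]+K[1,2]])
E
python3 - <<'E'
from h import *
print(robot.get_obs())
for n in ['scene','top','wrist']:
    snap(n,n+'0.png'); c=robot.camera_info(n); print(n,c)
for n in ['top','scene']:
    C=cam(n)
    for l,z in [('stand',0),('spit_mid',.11),('guard',.11),('fork_face',.11),('collar',.11),('wings',.156),('spare_fork',0),('pan',0),('mill_mid',.099)]:
        r=robot.landmark_of(n,l)[:2]
        print(n,l,[(np.round(x['centre'],1),round(x['score'],2),np.round(atz(C,x['centre'],z),3)) for x in r])
E
```

```text
pics
{'time_s': 0.0, 'joints': array([-7.48692113e+01,  5.26259611e+00,  7.05814602e+01,  8.38475528e-04,
        1.04266694e+02, -3.24934146e+00]), 'dq': array([-0.01639301, -0.00616309,  0.03769386,  0.04100168, -0.00157166,
       -0.00291761]), 'tau': array([-2.61786634e-03, -4.46461809e+01, -4.06444287e+01,  6.97291712e-02,
        2.96399428e-02, -1.47606897e-04]), 'tool_pos': array([ 0.18911072, -0.56910543,  0.22151637]), 'orientation': array([-1.79889474e+02, -7.08917713e-03,  1.83803292e+01]), 'wrist_force': array([-0.44582844, -0.12890309,  0.14263014]), 'torque': array([ 0.01802051, -0.00334338,  0.00062732]), 'finger_gap': 0.0876310155988248}
scene {'K': array([[379.60160189,   0.        , 253.84315564],
       [  0.        , 379.60160189, 190.44044491],
       [  0.        ,   0.        ,   1.        ]]), 'k1': -0.10520085076316087, 'rvec': array([ 1.40341881,  2.16596017, -0.86256762]), 'tvec': array([ 0.25324422, -0.25753706,  1.3618561 ])}
top {'K': array([[385.13900473,   0.        , 258.76586708],
       [  0.        , 385.13900473, 198.06343344],
       [  0.     
[... 1481 characters left out ...]
array([ 0.531, -0.031,  0.11 ]))]
scene guard [(array([295.1, 206.9]), 0.64, array([0.538, 0.069, 0.11 ]))]
scene fork_face [(array([257.1, 192.4]), 0.83, array([ 0.532, -0.034,  0.11 ])), (array([293.1, 207.4]), 0.2, array([0.542, 0.065, 0.11 ]))]
scene collar [(array([271.6, 197.6]), 0.92, array([0.533, 0.006, 0.11 ]))]
scene wings [(array([267.2, 182.7]), 0.76, array([ 0.533, -0.008,  0.156])), (array([257.1, 193.7]), 0.65, array([ 0.576, -0.016,  0.156]))]
scene spare_fork [(array([239.6, 163.6]), 0.7, array([ 0.344, -0.174,  0.   ]))]
scene pan [(array([223.6, 267.4]), 0.91, array([ 0.702, -0.048,  0.   ]))]
scene mill_mid [(array([164.2, 191.4]), 0.61, array([ 0.618, -0.256,  0.099]))]
```

```bash
python3 - <<'E'
import cv2
for n,r in [('scene',(120,320,130,330)),('top',(100,300,120,360))]:
    im=cv2.imread(f'pics/{n}0.png'); y0,y1,x0,x1=r
    cv2.imwrite(f'pics/{n}0z.png',cv2.resize(im[y0:y1,x0:x1],None,fx=3,fy=3,interpolation=cv2.INTER_CUBIC))
E
```

```text
(no output)
```

View pics/scene0.png

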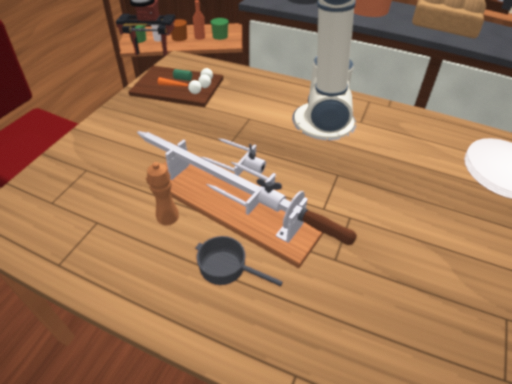

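View pics/top0.png

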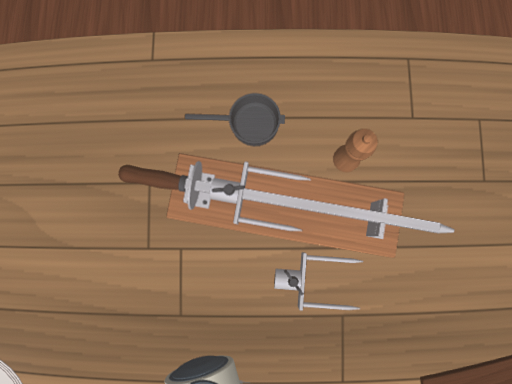

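View pics/scene0z.png

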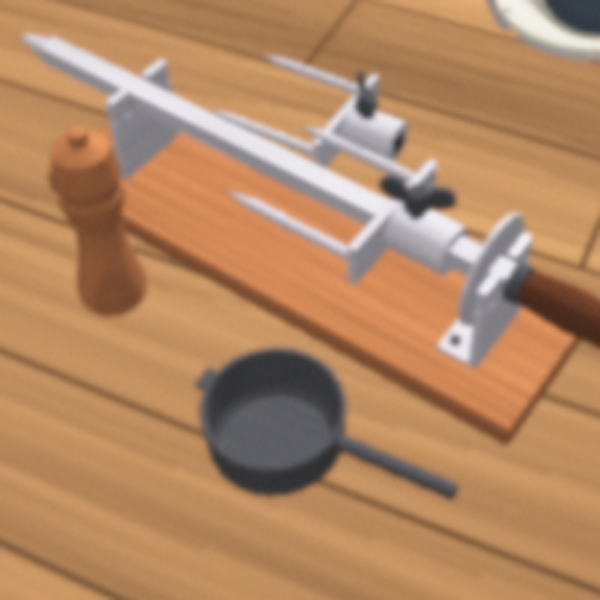

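View pics/top0z.png

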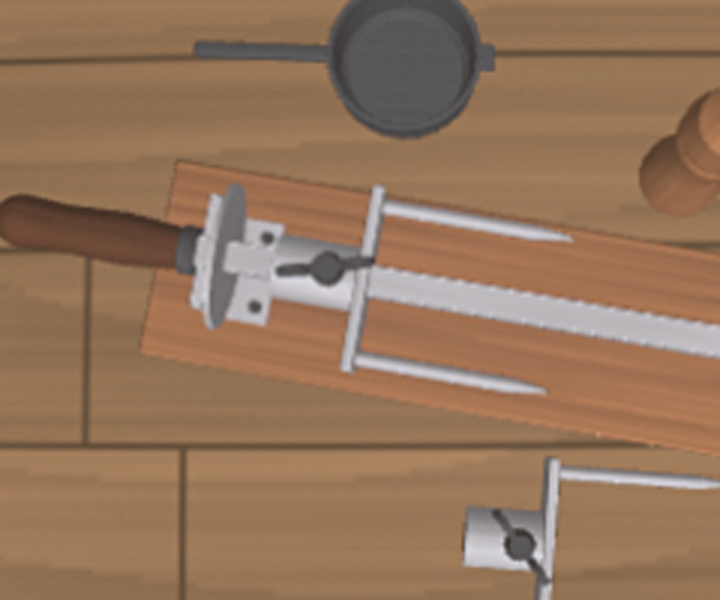

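The top and scene views agree. The spit lies across the board with its handle at upper left (125,174) in the top view, and the point is at (450,230). The fork plate is at about (241,193), the guard at (195,185), and the wings are nearly along the spit at (229,189). The spare fork is at (292,281), the pan at (254,119) and the mill at (355,150). Next I'll fit one stand pose, gap and wing angle to all the landmarks.

```bash
cat > fit.py <<'E'
from h import *
from scipy.optimize import least_squares
def S(p,l):  # p: x,y,yaw,gap,yguard
    x,y,w,g,yg=p
    loc={'stand':(0,0,0),'guard':(0,yg,.11),'fork_face':(0,yg-g-.064,.11),'collar':(0,yg-g-.028,.11),'wings':(0,yg-g-.038,.156),'spit_mid':(0,0,.11)}[l] if isinstance(l,str) else l
    c,s=np.cos(w),np.sin(w); return np.array([x+c*loc[0]-s*loc[1],y+s*loc[0]+c*loc[1],loc[2]])
E
python3 - <<'E'
from fit import *
obs=[]
C={n:cam(n) for n in ['top','scene']}
for n in C:
    for k in range(1):
        for l in ['stand','guard','fork_face','collar','wings']:
            for x in robot.landmark_of(n,l)[:1]: obs.append((n,l,np.array(x['centre'])))
# hand-read points (top): spit point tip, handle end, upright not used
obs.append(('top',(0,'tip'),np.array([452,230.3])))
def res(p):
    o=[]
    for n,l,uv in obs:
        if not isinstance(l,str):
            q=S(p[:5],(0,p[5],.11))
            o+=list((proj(C[n],q)-uv)); continue
        o+=list((proj(C[n],S(p[:5],l))-uv)/(3 if l!='stand' else 5))
    return np.array(o)/1
r=least_squares(res,[.53,-.03,-.15,.03,.1,-.45],loss='soft_l1')
print(np.round(r.x,4),np.degrees(r.x[2])); print(np.round(r.fun,1))
for l in ['stand','guard','fork_face','collar','wings']: print(l,np.round(S(r.x[:5],l),4))
np.save('p.npy',r.x)
im=cv2.imread('pics/top0.png'); im=cv2.resize(im,None,fx=4,fy=4,interpolation=cv2.INTER_CUBIC)
p=r.x
def ln(a,b,col):
    A=proj(C['top'],S(p[:5],a))*4+1.5;B=proj(C['top'],S(p[:5],b))*4+1.5
    cv2.line(im,tuple(int(v) for v in A),tuple(int(v) for v in B),col,1)
yg=p[4];yf=yg-p[3]-.064
ln((0,-.45,.11),(0,.2,.11),(0,0,255))
for sx in(-1,1): ln((sx*.075,-.26,.03),(sx*.075,.26,.03),(0,255,0)) 
for y in (-.26,.26): ln((-.075,y,.03),(.075,y,.03),(0,255,0))
for y in (.108,.116,-.276,-.284): ln((-.038,y,.126),(.038,y,.126),(255,0,0))
ln((-.062,yf,.132),(.062,yf,.132),(0,255,255)); ln((-.062,yf+.008,.132),(.062,yf+.008,.132),(0,255,255))
ln((-.05,yg,.11),(.05,yg,.11),(255,0,255))
ln((-.032,yf+.026,.168),(.032,yf+.026,.168),(255,255,0));ln((0,yf+.026-.032,.168),(0,yf+.026+.032,.168),(255,255,0))
cv2.imwrite('pics/ov1.png',im[580:1040,640:1440]); cv2.imwrite('pics/ov1b.png',im[580:1040,1100:1850])
E
```

```text
[ 0.5291 -0.0302 -0.1866  0.0354  0.0993 -0.4341] -10.690999070418382
[-0.3  0.1 -0.1 -0.2  0.5  1.5  0.6 -0.7 -0.5  0.4 -0.2 -0.3 -0.6  0.8
  0.7 -0.1 -0.2  0.2  0.4  0.2  0.  -0.1]
stand [ 0.5291 -0.0302  0.    ]
guard [0.5475 0.0674 0.11  ]
fork_face [ 0.5291 -0.0302  0.11  ]
collar [0.5358 0.0051 0.11  ]
wings [ 0.5339 -0.0047  0.156 ]
```

View pics/ov1.png

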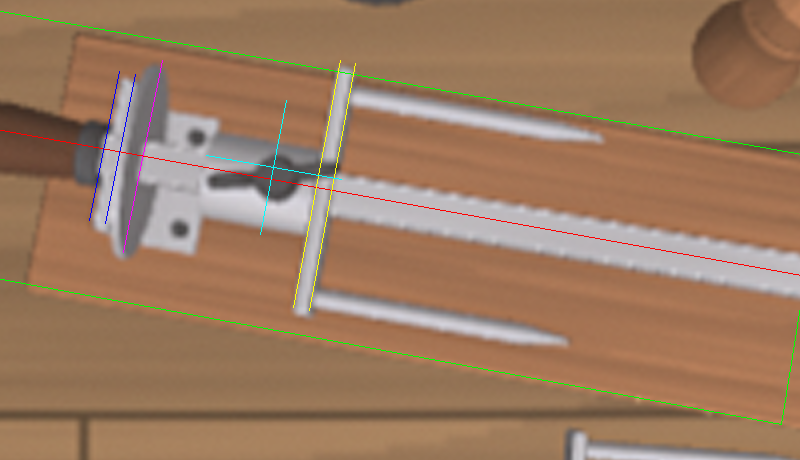

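View pics/ov1b.png

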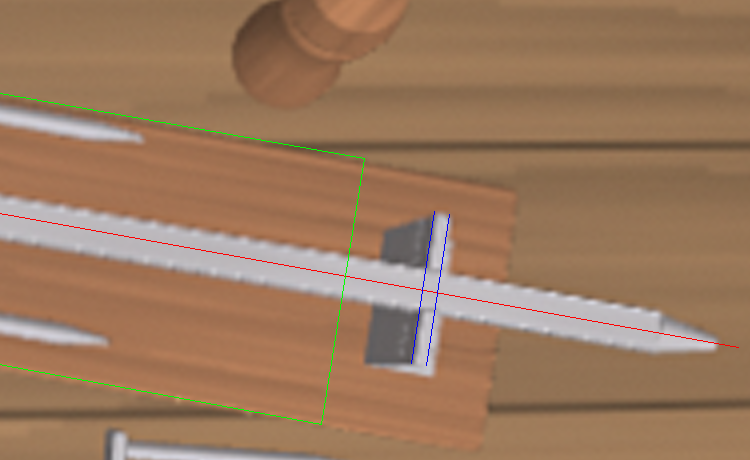

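The overlay fits to about 1–2 px. The yaw is about -10.7°, the gap about 35 mm, and the wings sit about 16° CCW of the spit line, which leaves about 286° to turn. Next I'll move above the tine side.

```bash
cat > nxt.py <<'E'
import sys
from h import *
def rel(tgt,yaw=None):
    o=robot.get_obs(); p=np.array(o['tool_pos']); y=np.radians(o['orientation'][2])
    d=np.array(tgt)-p
    X=np.array([np.cos(y),np.sin(y),0]);Y=np.array([np.sin(y),-np.cos(y),0])
    tw=0 if yaw is None else -((yaw-o['orientation'][2]+180)%360-180)
    print('t',round(o['time_s'],2),'pos',np.round(p,4),'ori',np.round(o['orientation'],1),'F',np.round(o['wrist_force'],1),'gap',round(o['finger_gap'],3))
    print('need dx dy dz tw units:',np.round([d@X*10,d@Y*10,-d[2]*10,np.radians(tw)/.5],3))
if __name__=='__main__':
    a=[float(v) for v in sys.argv[1:]]; rel(a[:3],a[3])
E
python3 nxt.py .519 -.0744 .30 79.3
python3 -m inch '0.25 -0.2 -0.2 -0.3;0.5 -0.5 -0.5 -0.6;0.8 -0.8 -0.8 -0.8;1 -1 -0.8 -1' 0
python3 nxt.py .519 -.0744 .30 79.3
```

```text
t 1.55 pos [ 0.1892 -0.5694  0.2226] ori [-180.    -0.    18.4] F [0.4 0.4 0. ] gap 0.088
need dx dy dz tw units: [ 4.691 -3.657 -0.774 -2.126]
time_s: 2.05
tool_pos: [0.2535, -0.4421, 0.3064]
orientation: [179.7, 0.1, 47.3]
wrist_force: [0.4, 0.1, -0.7]
finger_gap: 0.0511
t 2.05 pos [ 0.2535 -0.4421  0.3064] ori [1.797e+02 1.000e-01 4.730e+01] F [ 0.4  0.1 -0.7] gap 0.051
need dx dy dz tw units: [ 4.503 -0.545  0.064 -1.118]
```

```bash

python3 -m inch '0.4 -0.05 0 -0.35;0.8 -0.1 0 -0.7;1 -0.13 0 -1'
python3 nxt.py .519 -.0744 .30 79.3
```

```text
time_s: 2.42
tool_pos: [0.3121, -0.3594, 0.3031]
orientation: [180.0, 0.0, 76.1]
wrist_force: [-0.5, -0.2, 0.2]
finger_gap: 0.044
t 2.42 pos [ 0.3121 -0.3594  0.3031] ori [180.    0.   76.1] F [-0.5 -0.2  0.2] gap 0.044
need dx dy dz tw units: [ 3.265  1.322  0.031 -0.113]
```

```bash

python3 -m inch '0.5 0.25 0 -0.05;1 0.45 0 -0.11'
python3 -m inch '0.5 0.25 0 0;1 0.45 0 0'
python3 -m inch '0.5 0.25 0 0;1 0.42 0 0;1 0.42 0 0'
python3 nxt.py .519 -.0744 .30 79.3
```

```text
time_s: 2.68
tool_pos: [0.3803, -0.274, 0.3026]
orientation: [180.0, 0.0, 78.8]
wrist_force: [0.0, 1.0, 0.6]
finger_gap: 0.044
time_s: 2.92
tool_pos: [0.4439, -0.1842, 0.3027]
orientation: [180.0, 0.0, 78.8]
wrist_force: [-0.1, -0.5, 0.6]
finger_gap: 0.0439
time_s: 3.3
tool_pos: [0.5047, -0.0929, 0.3021]
orientation: [-179.9, -0.0, 79.1]
wrist_force: [-0.3, -0.5, -0.3]
finger_gap: 0.044
t 3.3 pos [ 0.5047 -0.0929  0.3021] ori [-179.9   -0.    79.1] F [-0.3 -0.5 -0.3] gap 0.044
need dx dy dz tw units: [ 0.209  0.105  0.021 -0.006]
```

```bash
cat > ov.py <<'E'
import sys
from fit import *
def overlay(fn,p,wang=0,name='wrist',sc=1.5,crop=None):
    C=cam(name); im=snap(name,'raw_'+fn)[:,:,::-1].copy(); im=cv2.resize(im,None,fx=sc,fy=sc,interpolation=cv2.INTER_CUBIC)
    def ln(a,b,col):
        A=proj(C,S(p[:5],a))*sc;B=proj(C,S(p[:5],b))*sc
        if max(abs(A).max(),abs(B).max())<5000: cv2.line(im,tuple(int(v) for v in A),tuple(int(v) for v in B),col,1)
    yg=p[4];yf=yg-p[3]-.064;yw=yf+.026
    for sx in (-1,1): ln((sx*.01,-.2,.12),(sx*.01,yf,.12),(0,0,255))
    for y in (.108,.116): ln((-.038,y,.126),(.038,y,.126),(255,0,0))
    for y in (yf,yf+.008): ln((-.062,y,.132),(.062,y,.132),(0,255,255))
    t=np.linspace(0,np.pi,20); q=[(.05*np.cos(a),yg,.11+.05*np.sin(a)) for a in t]
    for a,b in zip(q,q[1:]): ln(a,b,(255,0,255))
    c,s=np.cos(wang),np.sin(wang); ln((-.032*c,yw-.032*s,.168),(.032*c,yw+.032*s,.168),(0,255,0))
    t=np.linspace(0,2*np.pi,24); q=[(.0115*np.cos(a),yw+.0115*np.sin(a),.158) for a in t]
    for a,b in zip(q,q[1:]): ln(a,b,(255,255,0))
    if crop: im=im[crop[0]:crop[1],crop[2]:crop[3]]
    cv2.imwrite('pics/'+fn,im)
E
python3 - <<'E'
from ov import *
p=np.load('p.npy'); overlay('w1.png',p,np.radians(106))
C=cam('wrist')
for l,z in [('guard',.11),('fork_face',.11),('collar',.11),('wings',.156)]:
    r=robot.landmark_of('wrist',l)[:1]
    print(l,[(np.round(x['centre'],1),round(x['score'],2),np.round(atz(C,x['centre'],z),4),np.round(S(p[:5],l),4)) for x in r])
E
```

```text
guard [(array([265.5,  20.9]), 0.72, array([0.5438, 0.0641, 0.11  ]), array([0.5475, 0.0674, 0.11  ]))]
fork_face [(array([265.1, 116.8]), 0.64, array([ 0.5255, -0.0319,  0.11  ]), array([ 0.5291, -0.0302,  0.11  ]))]
collar [(array([266.7,  83.5]), 0.58, array([0.5338, 0.0028, 0.11  ]), array([0.5358, 0.0051, 0.11  ]))]
wings [(array([267.6,  88.1]), 0.88, array([ 0.5317, -0.0053,  0.156 ]), array([ 0.5339, -0.0047,  0.156 ]))]
```

View pics/w1.png

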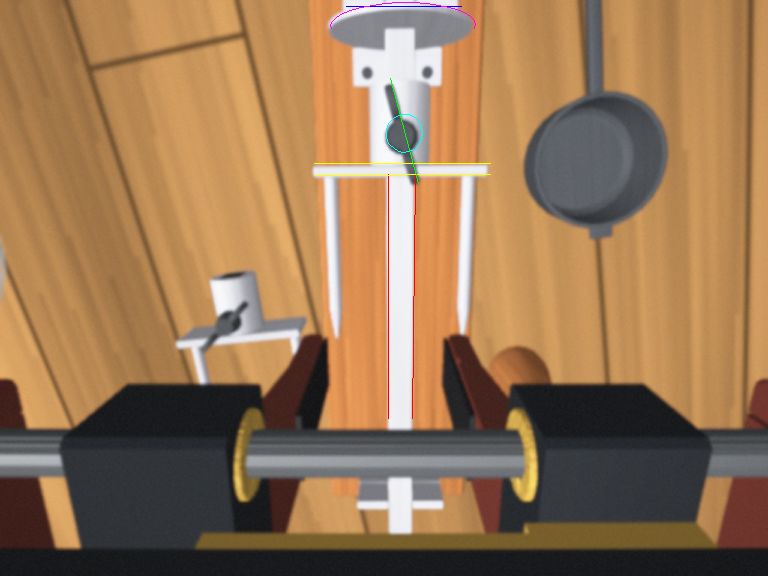

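The wrist view confirms it. The guard arc is at about (403,25), the plate at (400,170), the hub at (402,135) and the bar at x≈400; the model sits 2–3 mm too far along, so I'll shift it and descend, straddling the bar behind the plate.

```bash
python3 - <<'E'
from fit import *
p=np.load('p.npy'); p[0]-=.0027; p[1]-=.0019; np.save('p.npy',p)
print(S(p[:5],(0,-.038,.108)))
E
python3 nxt.py .5194 -.0694 .108 79.3
```

```text
[ 0.51936217 -0.06939884  0.108     ]
t 3.55 pos [ 0.5032 -0.097   0.3029] ori [180.    0.   78.7] F [-0.4  0.4  0.9] gap 0.044
need dx dy dz tw units: [ 0.303  0.105  1.949 -0.02 ]
```

```bash

python3 -m inch '0.15 0.05 0.35 -0.02;0.3 0.105 0.7 -0.02;0.3 0.105 1 -0.02;0.3 0.105 1 -0.02'
python3 nxt.py .5194 -.0694 .108 79.3
```

```text
time_s: 4.05
tool_pos: [0.5183, -0.0693, 0.2001]
orientation: [-179.7, 0.0, 79.3]
wrist_force: [0.6, -0.0, 0.1]
finger_gap: 0.0442
t 4.05 pos [ 0.5183 -0.0693  0.2001] ori [-179.7    0.    79.3] F [ 0.6 -0.   0.1] gap 0.044
need dx dy dz tw units: [ 0.001  0.011  0.921 -0.   ]
```

```bash

python3 -m inch '0 0.01 0.3 0;0 0.01 0.6 0;0 0.01 0.92 0;0 0.01 0.92 0;0 0.01 0.92 0'
python3 - <<'E'
from ov import *
p=np.load('p.npy'); overlay('w2.png',p,np.radians(106)); overlay('s2.png',p,np.radians(106),'scene',3,(360,960,390,1100))
E
python3 nxt.py .5194 -.0694 .108 79.3
```

```text
time_s: 4.68
tool_pos: [0.5217, -0.0693, 0.1133]
orientation: [179.8, 0.0, 79.3]
wrist_force: [-0.7, 0.4, -0.2]
finger_gap: 0.0439
t 4.78 pos [ 0.5219 -0.0691  0.1133] ori [179.8   0.   79.4] F [ 0.2 -0.7  0.5] gap 0.044
need dx dy dz tw units: [-0.008 -0.024  0.053  0.003]
```

View pics/w2.png

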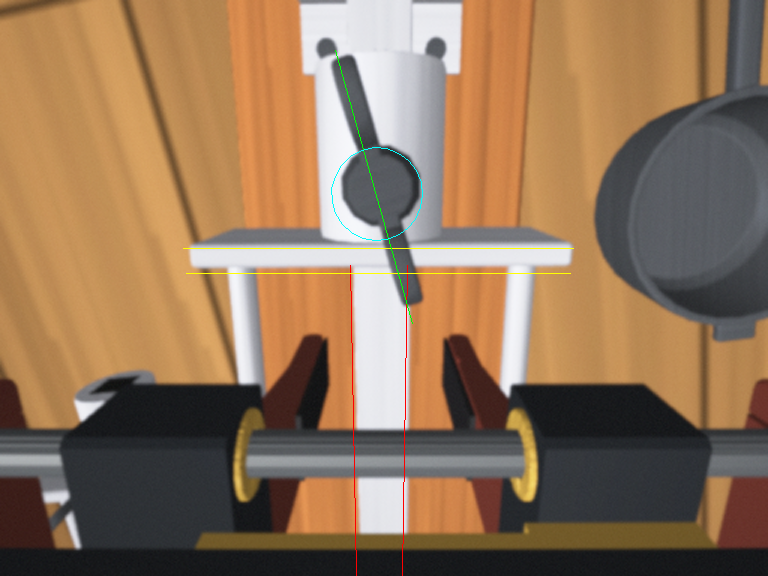

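View pics/s2.png

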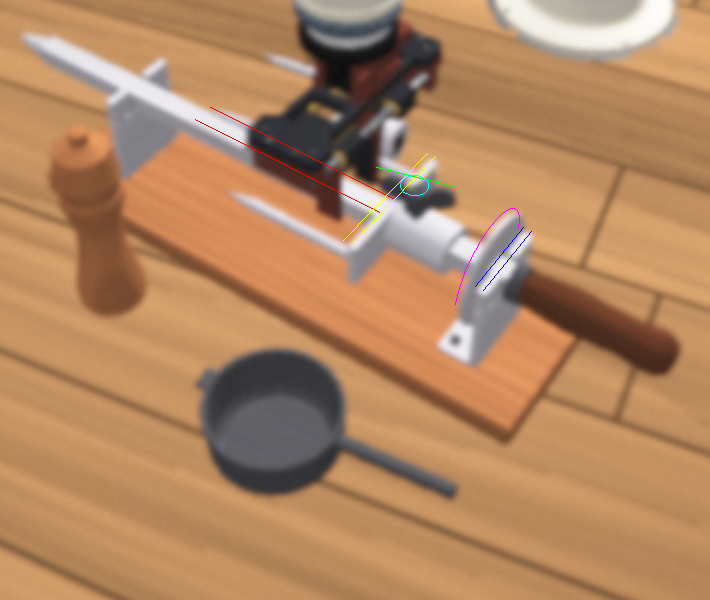

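The fingers straddle the bar at (382,400) in the wrist view, with 11 mm of side room and the plate ahead at row 255. I'll approach, then push slowly.

```bash

python3 -m inch '0.05 0 0 0;0.12 0 0 0;0.18 0 0 0;0.22 0 0 0;0.25 0 0 0;0.28 0 0 0'
python3 -m inch '0.03 0 0 0;0.06 0 0 0;0.09 0 0 0;0.12 0 0 0'
python3 -m inch '0.03 0 0 0;0.06 0 0 0;0.09 0 0 0;0.12 0 0 0'

```

```text
time_s: 5.52
tool_pos: [0.5259, -0.0409, 0.1106]
orientation: [-180.0, 0.0, 79.4]
wrist_force: [-0.2, 0.3, 0.2]
finger_gap: 0.0436
time_s: 6.02
tool_pos: [0.5277, -0.0308, 0.1106]
orientation: [-180.0, 0.2, 79.3]
wrist_force: [-2.4, -5.4, 0.1]
finger_gap: 0.0439
time_s: 6.52
tool_pos: [0.5299, -0.019, 0.1106]
orientation: [-180.0, 0.2, 79.3]
wrist_force: [-0.9, -5.0, 0.1]
finger_gap: 0.044
```

```bash

python3 -m inch '0.03 0 0 0;0.06 0 0 0;0.09 0 0 0;0.12 0 0 0'
python3 -m inch '0.02 0 0 0;0.04 0 0 0;0.06 0 0 0'

```

```text
time_s: 7.02
tool_pos: [0.5321, -0.0072, 0.1106]
orientation: [-180.0, 0.2, 79.3]
wrist_force: [-1.4, -6.5, 0.7]
finger_gap: 0.0438
time_s: 7.4
tool_pos: [0.5329, -0.0046, 0.1107]
orientation: [-180.0, 0.5, 79.2]
wrist_force: [-3.8, -17.7, 0.0]
finger_gap: 0.0436
```

```bash

python3 -m inch '0.02 0 0 0;0.03 0 0 0;0.03 0 0 0'
python3 - <<'E'
from ov import *
p=np.load('p.npy'); p[3]=0; p[1]+=.0025; p[0]+=.001
overlay('w3.png',p,np.radians(106)); overlay('s3.png',p,np.radians(106),'scene',4,(580,1100,900,1400)); overlay('t3.png',p,np.radians(106),'top',4,(580,1040,640,1440))
E
```

```text
time_s: 7.78
tool_pos: [0.5332, -0.0026, 0.1107]
orientation: [-180.0, 0.6, 79.2]
wrist_force: [-4.3, -20.6, 1.8]
finger_gap: 0.0438
```

View pics/w3.png

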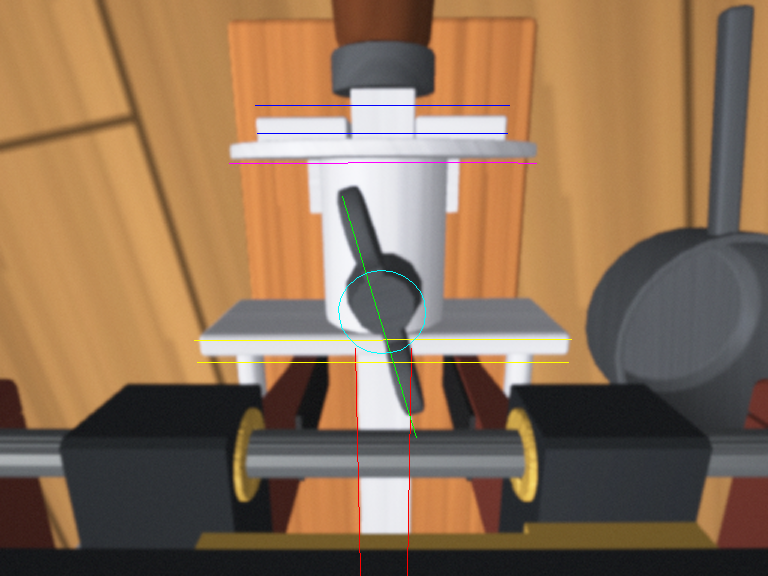

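View pics/s3.png

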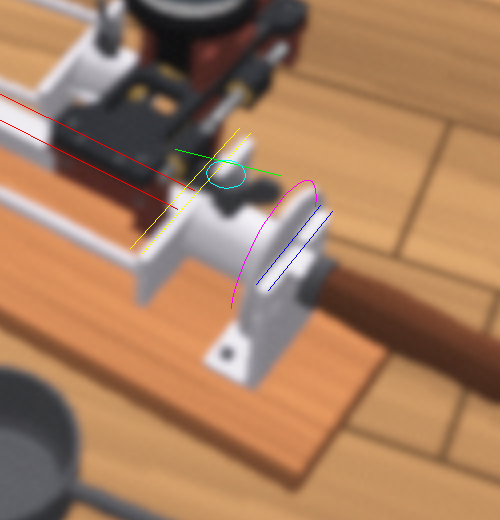

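The fork is home: in the wrist view the collar meets the guard at row ~160, and the force rose from 6 N to 20 N. Next I'll back off, lift, shut the fingers and measure the screw axis.

```bash

python3 -m inch '-0.1 0 0 0;-0.3 0 0 0;-0.5 0 0 0;-0.55 0 0 0'
python3 -m inch '0 0 -0.5 0;0 0 -0.9 0;0 0 -1 0;0 0 -1 0' -1
python3 - <<'E'
from ov import *
p=np.load('p.npy'); p[3]=0; p[1]+=.002; p[0]+=.0003
overlay('w4.png',p,np.radians(106))
C=cam('wrist')
for l,z in [('guard',.11),('fork_face',.11),('collar',.11),('wings',.156)]:
    r=robot.landmark_of('wrist',l)[:1]
    print(l,[(np.round(x['centre'],1),round(x['score'],2),np.round(atz(C,x['centre'],z),4),np.round(S(p[:5],l),4)) for x in r])
print(robot.get_obs()['tool_pos'])
E
```

```text
time_s: 8.43
tool_pos: [0.524, -0.0515, 0.1107]
orientation: [180.0, -0.0, 79.3]
wrist_force: [0.7, 0.7, -1.0]
finger_gap: 0.0438
time_s: 8.93
tool_pos: [0.5243, -0.0506, 0.2105]
orientation: [180.0, -0.0, 79.4]
wrist_force: [0.1, 0.1, -1.5]
finger_gap: 0.0072
guard [(array([254.3,  43.9]), 0.79, array([0.5441, 0.0703, 0.11  ]), array([0.5451, 0.0675, 0.11  ]))]
fork_face [(array([254.8, 127.9]), 0.59, array([0.5325, 0.0065, 0.11  ]), array([0.5333, 0.0046, 0.11  ]))]
collar [(array([255.6,  82.5]), 0.88, array([0.5398, 0.0418, 0.11  ]), array([0.5399, 0.04  , 0.11  ]))]
wings [(array([253.6,  90.6]), 0.79, array([0.537 , 0.0328, 0.156 ]), array([0.5381, 0.0302, 0.156 ]))]
[ 0.52350308 -0.05073463  0.20872127]
```

View pics/w4.png

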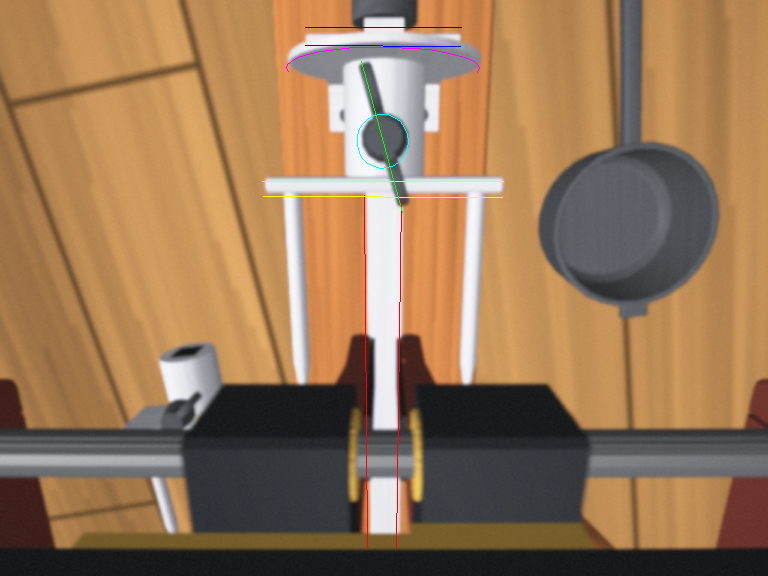

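The wrist view shows the collar tight on the guard (row ~65), the hub at (384,138) and the wings unchanged. The screw axis is at about (0.538, 0.0325), consistent with the plate contact. Next I'll compute finger centres for the strokes in local/tool units.

```bash
cat > loc.py <<'E'
from h import *
W=np.array([.538,.0325]); w=np.radians(-10.7)
ex=np.array([np.cos(w),np.sin(w)]); ey=np.array([-np.sin(w),np.cos(w)])
def local():
    o=robot.get_obs(); d=np.array(o['tool_pos'][:2])-W
    return np.array([d@ex,d@ey])*1e3,o
def centre(th,r=26,a=13.5,b=10):
    t=np.radians(th);u=np.array([np.cos(t),np.sin(t)]);n=np.array([np.sin(t),-np.cos(t)])
    return r*u-(3+a*abs(n[0])+b*abs(n[1]))*n
if __name__=='__main__':
    l,o=local(); print('local',np.round(l,1),'z',round(o['tool_pos'][2],4),'yaw',round(o['orientation'][2],1),'F',np.round(o['wrist_force'],1),'t',o['time_s'],o['finger_gap'])
E
python3 loc.py; python3 -c "
from loc import *
for th in [5,0,-10,-20,-30,-45,-60,-74,-90,-105,-120,-135,-150,-165,-175,-180,-185,-190]: print(th,np.round(centre(th),1))"
```

```text
local [  1.2 -84.5] z 0.2087 yaw 79.4 F [-0.1 -0.6  0.1] t 9.175 0.0001839957285349965
5 [24.7 16.4]
0 [26. 13.]
-10 [28.2 10.4]
-20 [30.3  7.1]
-30 [31.7  2.9]
-45 [32.3 -4.5]
-60 [ 30.1 -12.7]
-74 [ 25.2 -19.8]
-90 [ 16.5 -26. ]
-105 [ 11.3 -29.9]
-120 [  4.1 -32.4]
-135 [ -4.5 -32.3]
-150 [-13.3 -28.9]
-165 [-20.9 -22.3]
-175 [-24.7 -16.4]
-180 [-26. -13.]
-185 [-27.1 -11.8]
-190 [-28.2 -10.4]
```

```bash

python3 -m inch '0.2 0.15 0 0;0.45 0.35 0 0;0.6 0.44 0 0;0.6 0.44 0.25 0;0.6 0.44 0.5 0;0.6 0.44 0.53 0;0.6 0.44 0.53 0'
python3 loc.py; python3 - <<'E'
from ov import *
p=np.load('p.npy'); p[3]=0; p[1]+=.003; p[0]+=.0
overlay('w5.png',p,np.radians(106)); overlay('s5.png',p,np.radians(106),'scene',4,(480,1000,800,1400))
E
```

```text
time_s: 10.05
tool_pos: [0.5783, -0.0001, 0.158]
orientation: [-180.0, 0.0, 79.4]
wrist_force: [0.7, 0.4, -0.0]
finger_gap: 0.0005
local [ 45.6 -24.6] z 0.158 yaw 79.4 F [ 0.7  0.4 -0. ] t 10.05 0.00047892122271898566
```

View pics/w5.png

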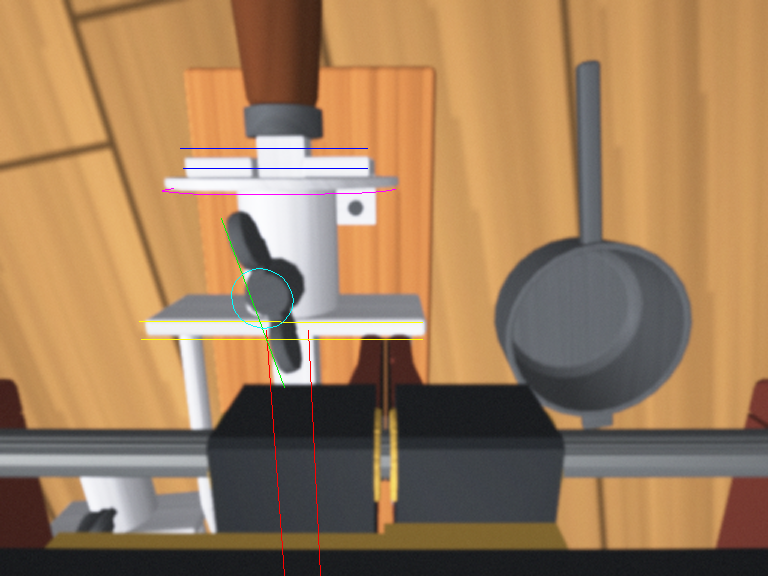

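View pics/s5.png

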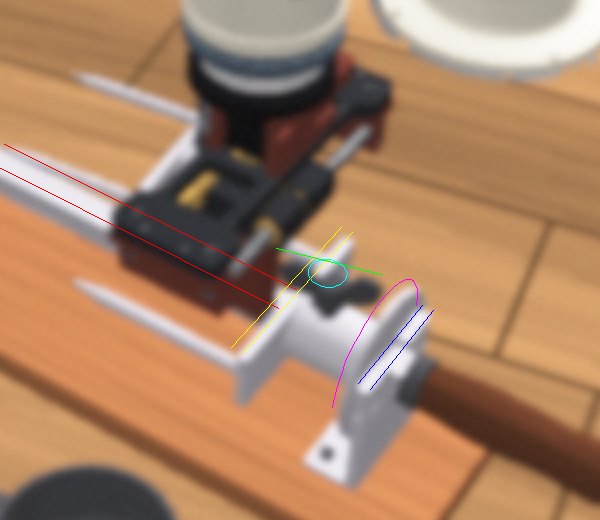

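The shut fingertip stands at (385,350) in the wrist view, on the +x side of the tine-side ear (285,350). Starting stroke 1.

```bash

python3 -m inch '0 -0.08 0.03 0;0.02 -0.15 0.03 0;0.05 -0.2 0.03 0;0.02 -0.25 0.03 0;-0.01 -0.29 0.03 0;-0.03 -0.315 0.03 0;-0.05 -0.34 0.03 0;-0.07 -0.38 0.03 0;-0.08 -0.415 0.03 0;-0.08 -0.415 0.03 0'
python3 loc.py; python3 - <<'E'
from h import *
snap('wrist','w6.png');
E
```

```text
time_s: 11.4
tool_pos: [0.5357, -0.0005, 0.1546]
orientation: [-180.0, 0.0, 79.4]
wrist_force: [1.4, -0.6, 0.1]
finger_gap: 0.0006
local [  3.9 -32.9] z 0.1546 yaw 79.4 F [ 1.4 -0.6  0.1] t 11.4 0.000625716797661519
```

View pics/w6.png

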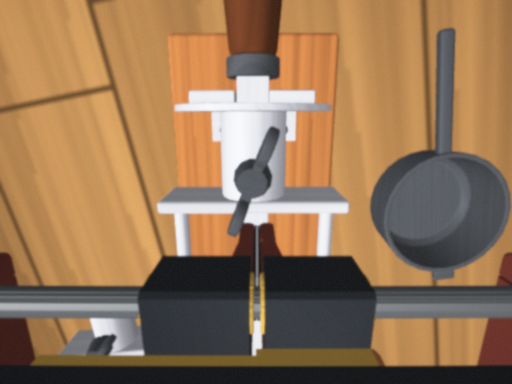

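Wing turning (ear A now at (232,233)); continue.

```bash

python3 -m inch '0 -0.045 0 0;0 -0.086 0 0;0.02 -0.13 0 0;0.035 -0.174 0 0;0.065 -0.21 0 0;0.1 -0.25 0 0;0.13 -0.27 0 0;0.16 -0.29 0 0;0.19 -0.305 0 0;0.22 -0.32 0 0;0.25 -0.33 0 0;0.25 -0.33 0 0'
python3 loc.py; python3 - <<'E'
from h import *
snap('wrist','w7.png');
E
```

```text
time_s: 12.95
tool_pos: [0.5081, 0.0306, 0.1546]
orientation: [-180.0, -0.0, 79.4]
wrist_force: [0.4, -1.6, 0.5]
finger_gap: 0.0004
local [-29.   -7.4] z 0.1546 yaw 79.4 F [ 0.4 -1.6  0.5] t 12.95 0.00039180622669892853
```

View pics/w7.png

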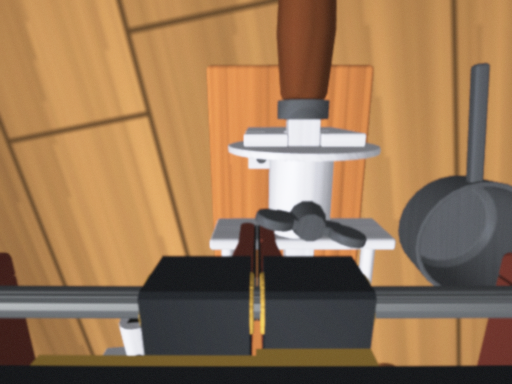

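Ear A is past square (left ear (262,214), right ear (360,240)), with no stop force, as expected with half a turn left. For stroke 2 I'll hop over to the guard side of the +x ear and then sweep round.

```bash

python3 -m inch '-0.06 -0.02 0 0;-0.06 -0.02 -0.2 0;-0.06 -0.02 -0.4 0;0.05 0.2 -0.4 0;0.2 0.5 -0.4 0;0.26 0.62 -0.4 0;0.26 0.62 -0.4 0;0.26 0.62 -0.4 0'
python3 loc.py; python3 - <<'E'
from h import *
snap('wrist','w8.png');
E
```

```text
time_s: 14.0
tool_pos: [0.5735, 0.0444, 0.1951]
orientation: [-180.0, 0.0, 79.4]
wrist_force: [-0.6, 0.6, -0.8]
finger_gap: 0.0006
local [32.7 18.2] z 0.1951 yaw 79.4 F [-0.6  0.6 -0.8] t 14.0 0.0006474767058437306
```

View pics/w8.png

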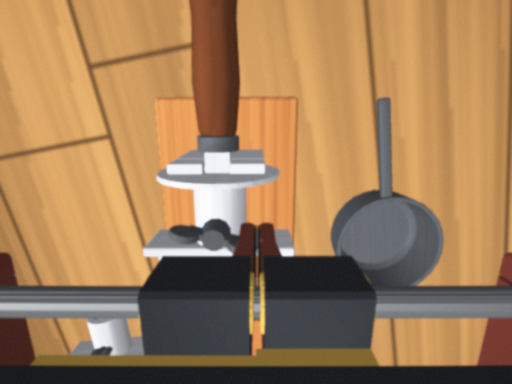

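```bash

python3 -m inch '0 0 0.1 0;0 0 0.2 0;0 0 0.25 0;0 0 0.3 0;0 0 0.3 0'
python3 -m inch '0 0 0.05 0;0 0 0.1 0;0 0 0.1 0'
python3 loc.py; python3 - <<'E'
from h import *
snap('scene','s9.png');im=cv2.imread('pics/s9.png'); cv2.imwrite('pics/s9z.png',cv2.resize(im[130:260,210:360],None,fx=4,fy=4,interpolation=cv2.INTER_CUBIC))
E
```

```text
time_s: 14.68
tool_pos: [0.5738, 0.0445, 0.1641]
orientation: [-180.0, 0.0, 79.4]
wrist_force: [0.4, 0.2, -0.2]
finger_gap: 0.0003
time_s: 15.05
tool_pos: [0.5737, 0.0445, 0.1539]
orientation: [-179.9, 0.0, 79.4]
wrist_force: [0.2, -0.1, 0.4]
finger_gap: 0.0004
local [32.9 18.4] z 0.1539 yaw 79.4 F [ 0.2 -0.1  0.4] t 15.05 0.0004095402431211584
```

View pics/s9z.png

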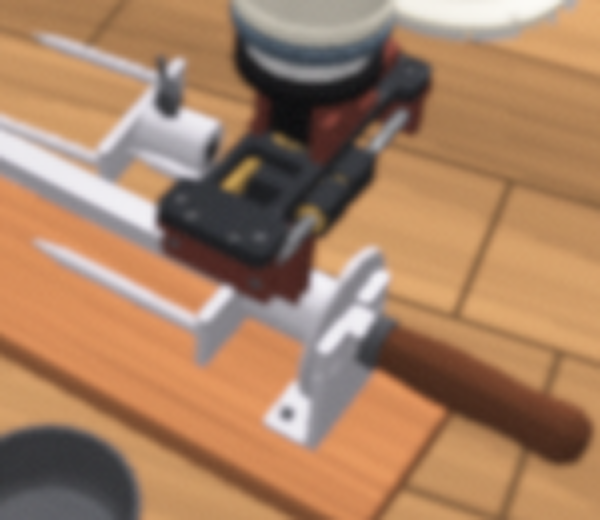

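```bash

python3 -m inch '-0.06 -0.02 0 0;-0.11 -0.026 0 0;-0.155 -0.012 0 0;-0.19 -0.01 0 0;-0.23 -0.006 0 0;-0.27 -0.015 0 0;-0.31 -0.028 0 0;-0.35 -0.05 0 0;-0.38 -0.077 0 0;-0.41 -0.12 0 0;-0.445 -0.165 0 0;-0.445 -0.165 0 0'
python3 loc.py; python3 - <<'E'
from h import *
snap('wrist','w10.png');
E
```

```text
time_s: 16.6
tool_pos: [0.549, 0.0035, 0.1547]
orientation: [-180.0, 0.0, 79.4]
wrist_force: [-0.0, -1.1, 0.6]
finger_gap: 0.0005
local [ 16.2 -26.5] z 0.1547 yaw 79.4 F [-0.  -1.1  0.6] t 16.6 0.00045229988954739844
```

View pics/w10.png

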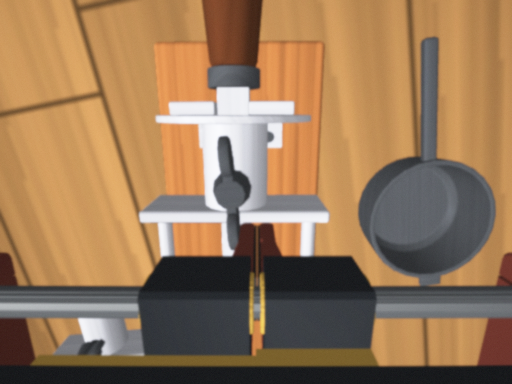

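```bash

python3 -m inch '-0.04 -0.05 0 0;-0.055 -0.09 0 0;-0.065 -0.125 0 0;-0.065 -0.17 0 0;-0.063 -0.21 0 0;-0.05 -0.255 0 0;-0.03 -0.3 0 0;0 -0.34 0 0;0.037 -0.375 0 0;0.07 -0.395 0 0;0.09 -0.41 0 0;0.09 -0.41 0 0'
python3 loc.py
python3 -m inch '0.02 -0.01 0 0;0.04 -0.015 0 0;0.04 -0.015 0 0'
python3 loc.py;  python3 - <<'E'
from h import *
snap('wrist','w11.png');
E
```

```text
time_s: 18.15
tool_pos: [0.5108, 0.0205, 0.1546]
orientation: [-180.0, -0.0, 79.4]
wrist_force: [0.1, -1.4, -0.8]
finger_gap: 0.0003
local [-24.5 -16.8] z 0.1546 yaw 79.4 F [ 0.1 -1.4 -0.8] t 18.15 0.00031666198922339746
time_s: 18.52
tool_pos: [0.5102, 0.0246, 0.1546]
orientation: [-180.0, -0.0, 79.4]
wrist_force: [0.4, -1.0, 0.1]
finger_gap: 0.0006
local [-25.9 -13. ] z 0.1546 yaw 79.4 F [ 0.4 -1.   0.1] t 18.525 0.0006463440878615824
```

View pics/w11.png

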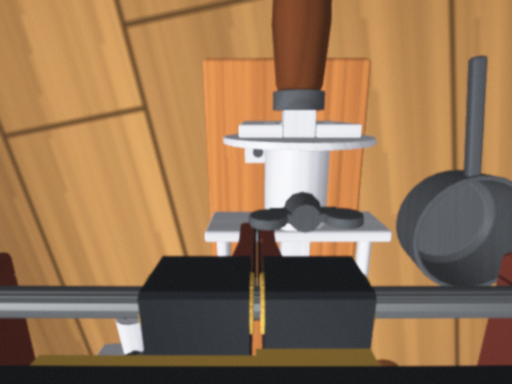

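Wings look nearly square (250,219)–(363,217). Next I'll push on gently until the stop shows in the force.

```bash

python3 -m inch '0.01 0 0 0;0.02 0 0 0;0.02 0 0 0'
python3 -m inch '0.01 0 0 0;0.02 0 0 0;0.02 0 0 0'
python3 loc.py
```

```text
time_s: 18.95
tool_pos: [0.5102, 0.0253, 0.1546]
orientation: [-180.0, 0.1, 79.3]
wrist_force: [-2.0, -5.9, 0.0]
finger_gap: 0.0001
time_s: 19.32
tool_pos: [0.5103, 0.0255, 0.1547]
orientation: [-180.0, 0.3, 79.2]
wrist_force: [-2.4, -11.3, 1.3]
finger_gap: 0.0007
local [-25.9 -12. ] z 0.1547 yaw 79.2 F [ -2.4 -11.3   1.3] t 19.325 0.0007042952667489941
```

The stop is reached: 2 mm commanded gave 0.2 mm of motion, and the force climbed to 11 N. Next I'll back off, lift away and check.

```bash

python3 -m inch '-0.05 0 0 0;-0.15 0 0 0;-0.25 0 0 0;-0.3 0 -0.2 0;-0.3 0 -0.5 0;-0.3 0 -0.8 0;-0.3 0 -0.8 0;-0.3 0 -0.8 0'
python3 loc.py;  python3 - <<'E'
from ov import *
p=np.load('p.npy'); p[3]=0; p[1]+=.003
overlay('w12.png',p,0)
snap('top','t12.png');snap('scene','s12.png')
C=cam('wrist')
for l,z in [('guard',.11),('fork_face',.11),('collar',.11),('wings',.156)]:
    r=robot.landmark_of('wrist',l)[:1]
    print(l,[(np.round(x['centre'],1),round(x['score'],2),np.round(atz(C,x['centre'],z),4),np.round(S(p[:5],l),4)) for x in r])
E
```

```text
time_s: 20.32
tool_pos: [0.5053, -0.0012, 0.2343]
orientation: [-180.0, -0.0, 79.4]
wrist_force: [-0.3, 0.0, 0.1]
finger_gap: 0.0006
local [-25.8 -39.1] z 0.2343 yaw 79.4 F [-0.3  0.   0.1] t 20.325 0.0005988775222043673
guard [(array([287.6, 101.3]), 0.82, array([0.5465, 0.0725, 0.11  ]), array([0.5448, 0.0685, 0.11  ]))]
fork_face [(array([281.4, 173.8]), 0.66, array([0.5302, 0.008 , 0.11  ]), array([0.533 , 0.0056, 0.11  ]))]
collar [(array([289. , 132.6]), 0.76, array([0.5434, 0.0449, 0.11  ]), array([0.5396, 0.041 , 0.11  ]))]
wings [(array([290. , 150.7]), 0.97, array([0.5379, 0.0346, 0.156 ]), array([0.5378, 0.0312, 0.156 ]))]
```

View pics/w12.png

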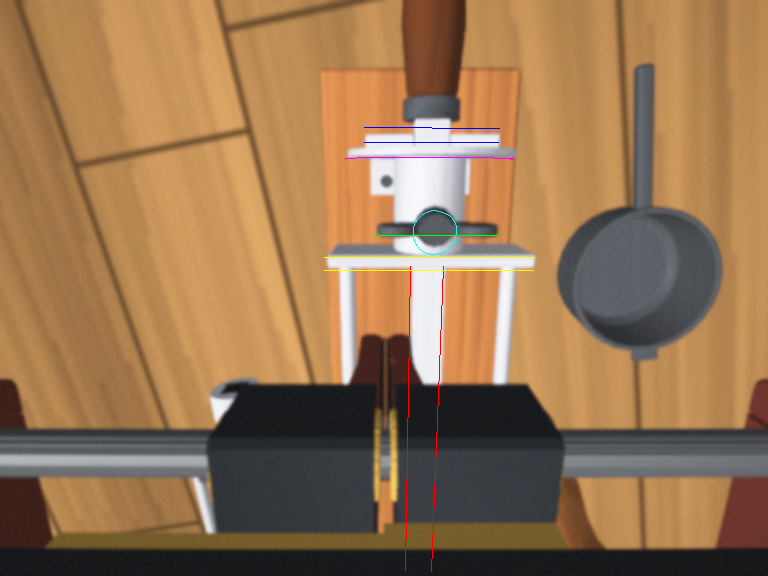

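View pics/t12.png

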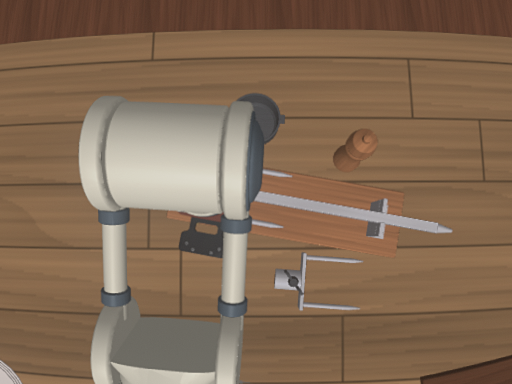

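View pics/s12.png

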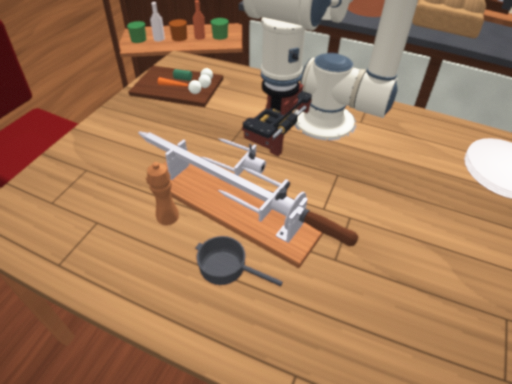

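```bash
python3 - <<'E'
import cv2
a=cv2.imread('pics/raw_w12.png')[85:190,210:370]; b=cv2.imread('pics/s12.png')[170:250,240:330]
cv2.imwrite('pics/z12.png',cv2.resize(a,None,fx=4.5,fy=4.5,interpolation=cv2.INTER_CUBIC)); cv2.imwrite('pics/z12b.png',cv2.resize(b,None,fx=6,fy=6,interpolation=cv2.INTER_CUBIC))
E
```

```text
(no output)
```

View pics/z12.png

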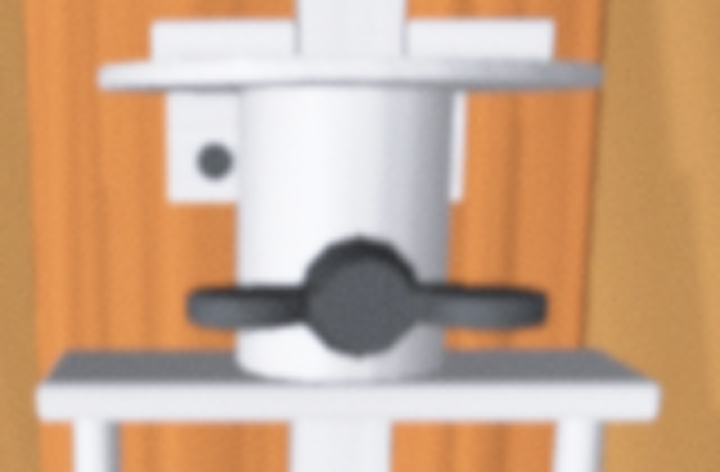

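View pics/z12b.png

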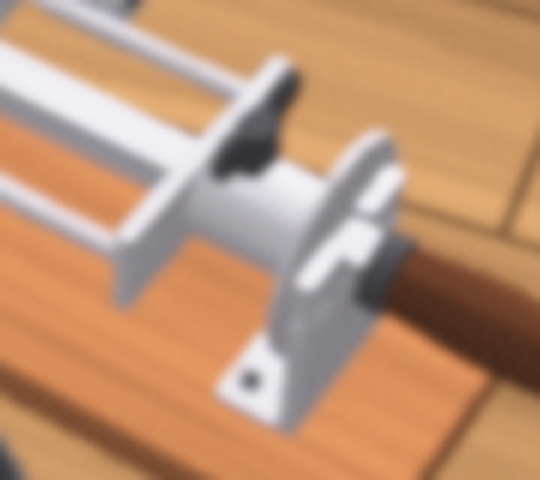

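The collar is flush with the guard, the wings lie square and parallel to the plate, the spit is in its stand and the other objects are in their places. I'm handing the job in.

```bash
python3 -c "
from rig import robot
print(robot.finish_job())"
```

```text
the job is handed in; nothing more can be done
None
```

I pushed the fork back until its collar met the hand guard, then screwed the wing screw down to its stop. The job was handed in at about 20.5 s of the 72 s; it reports no verdict.

- **Fork:** With the open fingertips straddling the bar, I pushed on the tine face over about 35 mm. The force rose from about 6 N to 20 N, and the collar was flush with the guard.
- **Screw:** Two clockwise strokes with the shut fingertips turned it about 285°. At the stop, a 2 mm push gave only 0.2 mm of movement, and the force climbed to 11 N.
- **Last checks:** The wings lie square across the spit, parallel to the crossbar, and the collar shows no gap to the guard. The spit is in its slots, and the spare fork and mill look unmoved from above. The pan was partly hidden from above but looks unmoved in the side view. The arm was clear, with about 0 N on the wrist.
- **Disagreements:** Position estimates from the cameras and the fingertip contact differed by 2–4 mm. The wing ears also looked slightly shorter than the model I drew from the given sizes. Neither affected the result.

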